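# Find and reset the live channel of the feeder's power box

### The job

One of the three channels of the filament feeder's power box is live and must be put back in service. Feel your way down on the reset buttons, never pressing with more than 10 N, until one snaps over and stays down; back off from a button that stays soft before it has gone 7 mm down. Then swing the toggle lever of that same channel fully over, away from the robot, leaving the other two levers off and the things lying around where they are.

Things in the scene. Friction and masses are not known exactly. Their poses are not given: they have to be found in the camera images.
- panel: Black fixed box, 250 (x) by 340 (y) by 50 mm high, origin centred on its underside. On its deck three identical-looking grey channel units, each 200 (x) by 70 (y) mm, in a row along y, 95 mm apart; each sits at its own unmeasured height, grey top 20 to 44 mm above the deck. Each has a reset button near the robot and a toggle lever at the far end. One is live, two are dead.
- button_bay_1 (a point): On the vertical axis of the button of the bay at panel y = +95 mm; axes parallel to the panel's. Button: plain metal disc, 32 mm wide, flat top 22 mm above the unit's grey top, in a steel collar 46 mm wide, 4 mm high. This point lies at the lowest height the top of an unpressed button can have; the true top is 0 to 24 mm higher, unit by unit, and must be felt for.
- button_bay_2 (a point): The same for the middle bay. Live button (one bay only): resistance climbs evenly from about 2 N to about 6 N at 2.5 to 3 mm of travel, then it snaps down by itself, away from what presses it, and stays about 6.5 mm below its up position. Pushed farther it is springy again for 4 mm (2 N rising to 8 N), then comes a hard stop.
- button_bay_3 (a point): The same for the bay at panel y = -95 mm. Dead buttons (the other two bays): start at about 2 N and stiffen evenly by 0.6 N per mm, never give way, spring back when released, hard stop at 9 mm. A button gone 5 mm down with its resistance still rising is dead: back off before 7 mm.
- lever_bay_1 (a point): Under the lever of bay 1 (same bay as button_bay_1), 120 mm beyond the button in panel x, 20 mm above the deck; axes parallel to the panel's. The lever's base block, 70 (x) by 50 (y) by 25 mm, stands on the grey top, 0 to 24 mm above this point. Lever: 10 mm rod from a pivot 22 mm above the block's foot to a 26 mm ball, ball centre 50 mm from the pivot; swings in panel x-z.
- lever_bay_2 (a point): The same point for the lever of bay 2 (same bay as button_bay_2). Off, the ball centre is about 24 mm towards the robot (panel -x) of this point and 66 to 90 mm above it (as much higher as that unit's button); on, as far to panel +x.
- lever_bay_3 (a point): The same point for the lever of bay 3 (same bay as button_bay_3).
- catch_a (a joint): Travel in m of the catch inside unit a, under its button: 0 = up. Live unit: jumps from 0 to about 0.0065 at the snap and stays there. Dead unit: goes down 0.6 mm per mm of button travel and comes back. Which bay holds unit a changes and is not known from the letter.
- lever_a (a joint): Angle in rad of the lever of unit a (same bay as that unit's button). 0 to 0.12 = off, leaning 0.5 rad towards the robot; 1.0 = on, leaning 0.5 rad away (panel +x). Friction holds it where it is left (about 1 N at the ball); stops at 0 and 1.0.
- catch_b (a joint): Travel in m of the catch inside unit b, under its button: 0 = up. Live unit: jumps from 0 to about 0.0065 at the snap and stays there. Dead unit: goes down 0.6 mm per mm of button travel and comes back. Which bay holds unit b changes and is not known from the letter.
- lever_b (a joint): Angle in rad of the lever of unit b (same bay as that unit's button). 0 to 0.12 = off, leaning 0.5 rad towards the robot; 1.0 = on, leaning 0.5 rad away (panel +x). Friction holds it where it is left (about 1 N at the ball); stops at 0 and 1.0.
- catch_c (a joint): Travel in m of the catch inside unit c, under its button: 0 = up. Live unit: jumps from 0 to about 0.0065 at the snap and stays there. Dead unit: goes down 0.6 mm per mm of button travel and comes back. Which bay holds unit c changes and is not known from the letter.
- lever_c (a joint): Angle in rad of the lever of unit c (same bay as that unit's button). 0 to 0.12 = off, leaning 0.5 rad towards the robot; 1.0 = on, leaning 0.5 rad away (panel +x). Friction holds it where it is left (about 1 N at the ball); stops at 0 and 1.0.
- spool: Loose full filament spool lying flat, black flanges 150 mm in diameter, 50 mm high, origin under its centre. Bystander.
- cup: Loose steel cup, 70 mm mouth, 80 mm high, origin under its centre. Bystander.
- scraper: Loose flat scraper (spatula), 280 mm long, 65 mm wide blade, lying along its x axis, origin under its middle. Bystander.

How it is judged:
By the outcome, as a careful person would: the job done as asked, in the order asked, and still so for the second after the job is handed in, with the robot touching nothing.
It also fails if it takes over 72 s, if anything falls off the work surface, if the arm or the gripper's body presses on something with over 40 N, if the wrist force passes 120 N, or if a joint passes its speed limit or range.

### The arm

A 7-joint arm with a two-finger parallel gripper is mounted at the origin on the work surface. World frame = base frame: x ahead of the robot, y to its left, z up, the work surface at z = 0. Lengths are in m, angles in degrees, forces in N, time in s.
With the tool pointing down it reaches from about 0.4 to 0.75 m from the base axis. Payload 19.5 kg.
Tool frame: the origin (TCP) lies midway between the tips of the shut fingers; the grasp point (between the pads) lies 19 mm behind it (robot.pinch_z is the distance from the TCP to the grasp point, in m); z points along the fingers, y is the direction in which the jaws open and shut (so a half turn about z gives the same grasp; the last joint's range is limited). The gripper opens to 85 mm and grips with 20 to 120 N. Pads are 22 mm wide; open, the fingers measure 114 mm over their backs; the gripper's body (76 mm by 85 mm) begins 54 mm behind the grasp point. The pads swing forward as they close: fully open they stand 13 mm farther back than shut.
Start: joints at [68.085, 40.479, -1.581, 85.061, 1.261, 54.483, -4.326], TCP at [0.192, -0.542, 0.231] pointing down, gripper open.
Joint ranges: [-155.06, 155.06], [-18.47, 123.98], [-90, 86.84], [0, 140.48], [-83.41, 263.41], [0, 116], [-161.91, 161.91]. Speed limits (degrees/s): [108.29, 108.29, 147.25, 147.25, 172.46, 172.46, 172.46].

### API

Orientations are given as a 3x3 rotation matrix whose columns are the frame's x, y, z axes.
In Python, from plant import robot, eyes, order gives the robot as it stands.
- The arm moves only by the tool apply_moves, never from a script. Its argument "moves" is a list of rows, each an object of numbers: "x", "y", "z": the shift along the tool's x, y, z in cm; "turn": the turn about the tool's z in units of 6 degrees (1.0 is 6 degrees); "hand": the opening, from -1 (shut) to 1 (fully open). In form: [{"x": .., "y": .., "z": .., "turn": .., "hand": ..}, ...]. A call has exactly 5 rows; each row is the pose to reach, as a shift and turn from the pose commanded when the call began, along the tool's axes at that moment; what a row does not reach only later rows make up. A row lasts 1/12 s, in which the tool goes at most 41.7 mm and 7.16 degrees, less where a joint would pass 70% of its speed; a pose out of reach is approached as far as the arm can. A call with a gripper value outside its range is refused whole. The fingers move at their own pace and stop on an object; the grip force is fixed at half the most. Time passes only in rows, so rows that repeat a pose let the fingers close, or fill a call up. It gives the time, the measured TCP pose, the force and the opening at its end, in the units of the state.
- robot.get_obs(): the state, without advancing time (a new reading comes with each control period).
- eyes.read_camera(name): name is "side" or "top"; returns a dict with "pixels" (480x640x3 uint8, red, green, blue), "intrinsics" (3x3 intrinsics, pixels), "dist" ([k1, k2, p1, p2, k3] as OpenCV has them; the pictures are not rectified), "world_to_cam" (4x4, takes a point from world to camera coordinates). Camera axes: x right, y up, looking along -z (the intrinsics and any distortion apply to the point x, -y, -z); pixel columns grow to the right and rows downward; lengths in m; the calibration is good to about 2 mm. A picture is of the moment at which its call begins. There is no depth.
- order.sign_off(): hands the job in, once; it reports no verdict.
Trained networks look in the newest picture that a camera, given by its name, has taken for a name from the list of things; names that differ only in an ending like _2 or _b are one class to them, and where a whole thing is asked for, a point or a joint stands for the part that bears it (a point fixed in the world has none). Each returns a list of dicts, best first, with "score" (0 to 1); they miss things now and then, are a little off and sometimes report something else, mostly with a low value. They report only what shows in the picture. A call takes as long as a camera call.
- eyes.boxes_of(camera, query): "position" ([column, row] in pixels, amid what is visible of it).
- eyes.masks_of(camera, query): "mask" (480x640 bool, what is visible of it) and "position" ([column, row] in pixels, amid what is visible of it).
- eyes.spot_point(camera, query): "position" ([column, row] in pixels: a listed point, or the origin of a listed thing).
The state is a dict: "time_s": time; "joint_pos": joint angles; "joint_velocities": joint speeds; "joint_efforts": joint torques, N m; "tcp_pos": TCP position; "tcp_rot": TCP orientation; "ft_force": force on the tool from outside, world axes, zero at the start; "moment": the same for the moment, N m; "opening": finger opening in m.
Only numpy, scipy, OpenCV 4.12 (cv2) and the standard library are available. Lean on these libraries where they do the work, as an engineer would, in place of code of your own. Each camera call takes 0.05 s, during which the arm holds its last target.

## Working session

There is one attempt and no reset: what is moved stays moved. The work goes in short steps, Python scripts to look and compute and a tool call to move; the robot and the scene stay as the last step left them, time stands still between calls to the robot, and variables do not carry over. Pictures are saved under pics/ and viewed, and the job is handed in when it is done.

Besides the shell and the picture viewer there is one more tool, called after "Call:" as name(argument=value, ...) on one line, values as JSON. apply_moves: Moves the arm, as the interface text tells. Its arguments: {"type":"object","properties":{"moves":{"type":"array"}},"required":["moves"]}

```bash
ls; mkdir -p pics; python3 - <<'E'
from plant import robot, eyes, order
import cv2
o=robot.get_obs()
for k in o: print(k,o[k])
for n in("side","top"):
    r=eyes.read_camera(n); cv2.imwrite(f"pics/{n}0.png",r["pixels"][:,:,::-1])
    print(n,r["intrinsics"],r["dist"],r["world_to_cam"])
    for q in ["panel","button_bay_1","button_bay_2","lever_bay_1","lever_bay_2","spool","cup","scraper"]:
        print(q,[(d["score"],d["position"]) for d in eyes.spot_point(n,q)])
E
```

```text
pics
time_s 0.0
joint_pos [68.0845095  40.512579   -1.58315304 85.08473508  1.25926856 54.48229847
 -4.32619958]
joint_velocities [-0.00900086 -0.0805016  -0.05289936 -0.07768334  0.02858365 -0.05780966
 -0.03939481]
joint_efforts [-2.07171484e-03 -8.83215523e+01  1.23358738e+00 -2.36162317e+01
  1.67786947e-02  6.61929720e-03  3.70550993e-05]
tcp_pos [ 0.19210831 -0.54167474  0.23083944]
tcp_rot [[ 9.42491054e-01  3.34231169e-01 -3.71615063e-04]
 [ 3.34231375e-01 -9.42490500e-01  1.02277989e-03]
 [-8.39874876e-06 -1.08816631e-03 -9.99999408e-01]]
ft_force [-0.27616084  0.0798991   0.22583169]
moment [-0.00454858  0.01656262 -0.01764808]
opening 0.08548729569803279
side [[433.912902     0.         318.69572919]
 [  0.         433.912902   232.5971163 ]
 [  0.           0.           1.        ]] [-0.06444694  0.          0.          0.          0.        ] [[-0.99199078 -0.12601636 -0.00861219  0.48818372]
 [ 0.06668732 -0.58042222  0.81158047 -0.14217031]
 [-0.10727113  0.80450601  0.58417718 -0.96501941]
 [ 0.          0.          0.          1.        ]]
panel []
button_bay_1 [(0.3
[... 389 characters left out ...]
      ] [[-0.02438658 -0.99968224 -0.00638143 -0.01424163]
 [ 0.99609822 -0.02483973  0.08468372 -0.5156453 ]
 [-0.08481532 -0.00429138  0.99638745 -1.54484628]
 [ 0.          0.          0.          1.        ]]
panel [(0.76, [304.2, 224.8]), (0.56, [269.1, 249.7])]
button_bay_1 [(0.97, [307.0, 245.5]), (0.78, [268.6, 247.1]), (0.73, [343.1, 238.4])]
button_bay_2 [(0.97, [307.0, 245.5]), (0.78, [268.6, 247.1]), (0.73, [343.1, 238.4])]
lever_bay_1 [(0.83, [336.2, 192.1]), (0.7, [297.9, 202.0]), (0.55, [264.9, 205.0])]
lever_bay_2 [(0.83, [336.2, 192.1]), (0.7, [297.9, 202.0]), (0.55, [264.9, 205.0])]
spool [(0.75, [456.9, 239.8])]
cup [(0.97, [153.9, 194.8])]
scraper [(0.79, [159.4, 287.2])]
```

View pics/top0.png

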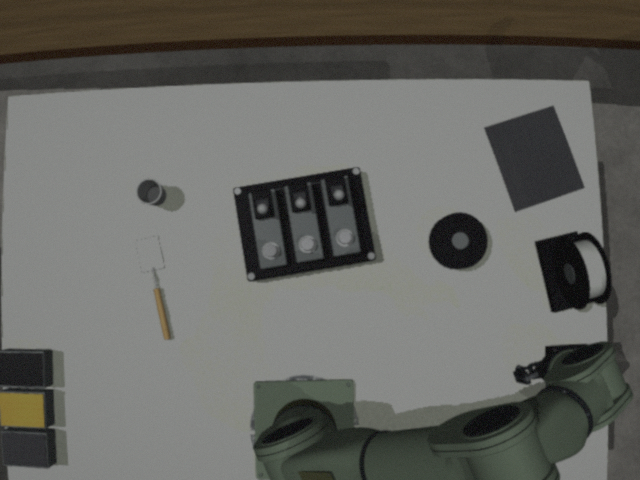

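View pics/side0.png

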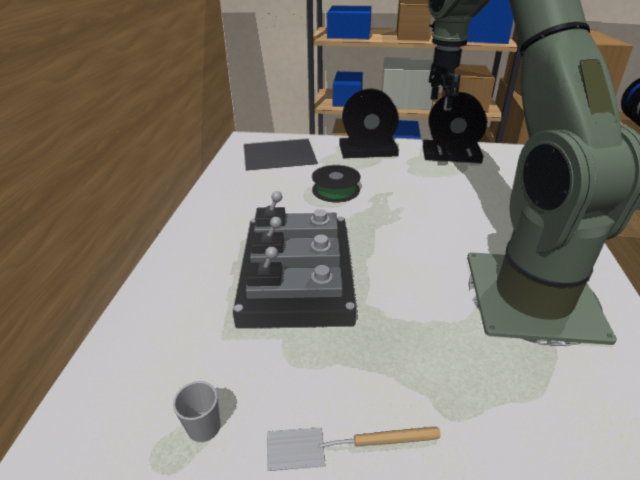

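```bash
python3 - <<'E'
import cv2
t=cv2.imread("pics/top0.png"); cv2.imwrite("pics/topz.png",cv2.convertScaleAbs(cv2.resize(t[160:290,225:385],None,fx=5,fy=5,interpolation=2),alpha=1.6))
t=cv2.imread("pics/side0.png"); cv2.imwrite("pics/sidez.png",cv2.convertScaleAbs(cv2.resize(t[185:330,225:365],None,fx=4,fy=4,interpolation=2),alpha=1.4))
E
```

```text
(no output)
```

View pics/topz.png

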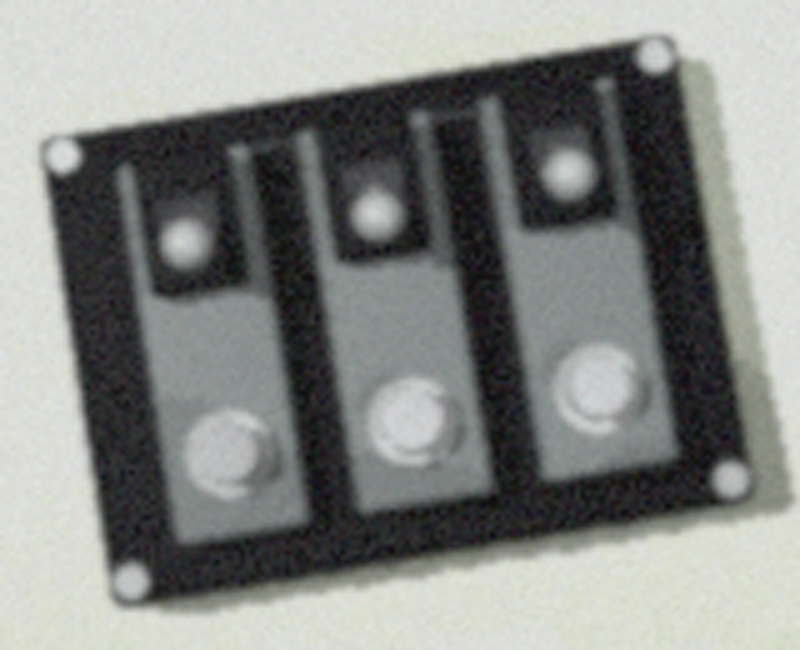

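View pics/sidez.png

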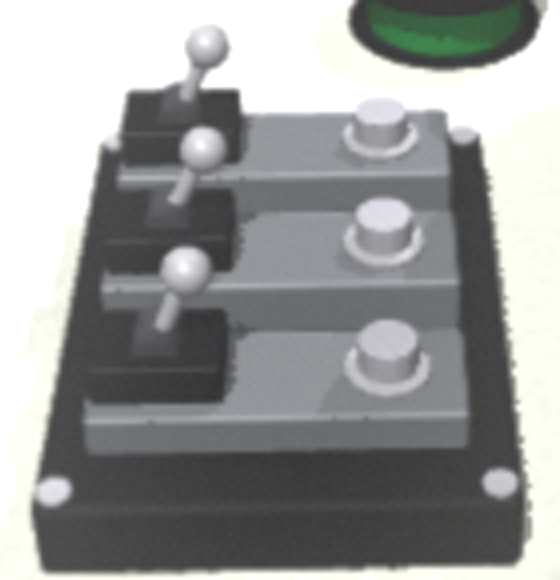

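```bash
cat > h.py <<'E'
import numpy as np, cv2
from scipy.optimize import least_squares
K={"side":np.array([[433.912902,0,318.69572919],[0,433.912902,232.5971163],[0,0,1]]),"top":np.array([[591.3900501,0,310.04028088],[0,591.3900501,235.31589872],[0,0,1]])}
D={"side":np.array([-0.06444694,0,0,0,0]),"top":np.array([-0.17081642,0,0,0,0])}
W={"side":np.array([[-0.99199078,-0.12601636,-0.00861219,0.48818372],[0.06668732,-0.58042222,0.81158047,-0.14217031],[-0.10727113,0.80450601,0.58417718,-0.96501941]]),
"top":np.array([[-0.02438658,-0.99968224,-0.00638143,-0.01424163],[0.99609822,-0.02483973,0.08468372,-0.5156453],[-0.08481532,-0.00429138,0.99638745,-1.54484628]])}
F=np.diag([1.,-1,-1])
def proj(c,P):
    P=np.atleast_2d(P).astype(float); R=F@W[c][:,:3]; t=F@W[c][:,3]
    return cv2.projectPoints(P,cv2.Rodrigues(R)[0],t,K[c],D[c])[0].reshape(-1,2)
def z2p(c,p):
    p=np.array(p,float); return (p+.5)/(5 if c=="top" else 4)-.5+(np.array([225,160]) if c=="top" else np.array([225,185]))
E
python3 - <<'E'
from h import *
t=lambda *a:z2p("top",a)
scT=z2p("top",[(62,157),(655,55),(731,479),(131,582)])  # +x+y, +x-y, -x-y, -x+y
scS=z2p("side",[(55,491),(500,482),(463,135)]) # +x+y, -x+y, -x-y
bT=z2p("top",[(226,452),(410,420),(600,385)]); bS=z2p("side",[(387,338),(384,215),(380,113)])
lT=z2p("top",[(185,242),(377,213),(568,171)]); lS=z2p("side",[(186,270),(203,149),(207,47)])
def tri(a,b):
    return least_squares(lambda X:np.r_[proj("top",X)[0]-a,proj("side",X)[0]-b],[.5,0,.1])
for i in range(3):
    for n,A,B in(("btn",bT,bS),("ball",lT,lS)):
        s=tri(A[i],B[i]); print(n,i+1,s.x.round(4),"res",s.fun.round(1))
# joint model: x,y,yaw,screw offsets sx,sy, screwz, bx(button x in panel), h1..3
def model(p,full=False):
    x,y,yaw,sx,sy,bx,h=*p[:6],p[6:9]
    c,s=np.cos(yaw),np.sin(yaw); w=lambda a,b,z:(x+c*a-s*b,y+s*a+c*b,z)
    sc=np.array([w(sx,sy,.052),w(sx,-sy,.052),w(-sx,-sy,.052),w(-sx,sy,.052)])
    B=np.array([w(bx,.095*(1-i),.05+.042+h[i]) for i in range(3)])
    L=np.array([w(bx+.12-.024,.095*(1-i),.05+.02+.066+h[i]) for i in range(3)])
    if full: return sc,B,L,x,y,np.degrees(yaw)
    return np.r_[(proj("top",sc)-scT).ravel(),(proj("side",sc[[0,3,2]])-scS).ravel(),(proj("top",B)-bT).ravel(),(proj("side",B)-bS).ravel(),(proj("top",L)-lT).ravel(),(proj("side",L)-lS).ravel()]
s=least_squares(model,[.55,0,.17,.11,.155,-.06,.01,.01,.01],loss="soft_l1")
print(s.x.round(4),np.degrees(s.x[2]));print(model(s.x).reshape(-1,2).round(1).tolist())
for a in model(s.x,True)[:3]:print(a.round(4))
E
```

```text
btn 1 [0.4754 0.0751 0.0964] res [-0.  -0.5  0.4  0. ]
ball 1 [0.5755 0.0899 0.1439] res [-0.  -0.2  0.1  0. ]
btn 2 [ 0.4884 -0.0181  0.1061] res [-0.  -0.4  0.4  0. ]
ball 2 [ 0.5861 -0.0049  0.1522] res [-0.  -0.1  0.1  0. ]
btn 3 [ 0.5028 -0.1135  0.1112] res [-0.  -0.2  0.2  0. ]
ball 3 [ 0.6031 -0.0985  0.1598] res [-0. -0.  0.  0.]
[ 0.5458 -0.0107  0.1443  0.1126  0.1577 -0.0555  0.0064  0.0149  0.0222] 8.267487433409933
[[0.1, -0.2], [-0.2, 0.1], [-0.2, -0.3], [-0.1, -0.4], [0.0, 0.2], [0.3, 0.4], [0.3, 0.1], [-0.2, -1.2], [0.2, -1.4], [-0.3, -1.0], [-0.5, -0.7], [-0.7, -0.5], [-0.5, -0.9], [0.4, 1.2], [-0.0, 0.0], [0.2, 1.5], [1.9, 0.4], [0.3, 0.5], [1.6, 0.6]]
[[ 0.6346  0.1615  0.052 ]
 [ 0.6799 -0.1506  0.052 ]
 [ 0.457  -0.1829  0.052 ]
 [ 0.4117  0.1291  0.052 ]]
[[ 0.4772  0.0753  0.0984]
 [ 0.4909 -0.0187  0.1069]
 [ 0.5045 -0.1127  0.1142]]
[[ 0.5722  0.0891  0.1424]
 [ 0.5859 -0.0049  0.1509]
 [ 0.5995 -0.0989  0.1582]]
```

Call:
apply_moves(moves=[{"x": 3.3, "y": -2.26, "z": 0, "turn": 0.4, "hand": -1}, {"x": 6.6, "y": -4.53, "z": 0, "turn": 0.8, "hand": -1}, {"x": 9.9, "y": -6.79, "z": 0, "turn": 1.2, "hand": -1}, {"x": 13.2, "y": -9.06, "z": 0, "turn": 1.6, "hand": -1}, {"x": 16.5, "y": -11.32, "z": 0, "turn": 1.88, "hand": -1}])

```text
time_s: 1.32
tcp_pos: [0.3106, -0.3785, 0.2314]
tcp_rot: [[0.99, 0.141, 0.0], [0.141, -0.99, -0.0], [0.0, 0.0, -1.0]]
ft_force: [2.7, -0.2, -0.7]
opening: 0.0253
```

```bash
cat > g.py <<'E'
import numpy as np,sys
from plant import robot
o=robot.get_obs();R=np.array(o["tcp_rot"]);p=np.array(o["tcp_pos"])
print(o["time_s"],p.round(4),"yaw",np.degrees(np.arctan2(R[1,0],R[0,0])).round(2),"f",np.round(o["ft_force"],2),"open",round(o["opening"],4),"j",np.round(o["joint_pos"],0))
if len(sys.argv)>1:
    T=np.array([float(a) for a in sys.argv[1:4]]); print("tool cm to target",(R.T@(T-p)*100).round(2))
E
python3 g.py .5037 -.113 .2
```

```text
1.3167 [ 0.3106 -0.3785  0.2314] yaw 8.09 f [ 2.71 -0.17 -0.67] open 0.0253 j [ 45.  33.   3. 103.  -3.  44. -32.]
tool cm to target [ 22.85 -23.57   3.15]
```

Call:
apply_moves(moves=[{"x": 2.8, "y": -2.8, "z": 0, "turn": 0, "hand": -1}, {"x": 5.6, "y": -5.7, "z": 0, "turn": 0, "hand": -1}, {"x": 8.4, "y": -8.6, "z": 0, "turn": 0, "hand": -1}, {"x": 11.2, "y": -11.5, "z": 0, "turn": 0, "hand": -1}, {"x": 14.0, "y": -14.4, "z": 0, "turn": 0, "hand": -1}])

```text
time_s: 1.73
tcp_pos: [0.4287, -0.2157, 0.2315]
tcp_rot: [[0.99, 0.143, 0.0], [0.143, -0.99, -0.0], [0.0, 0.0, -1.0]]
ft_force: [0.6, -0.2, -0.8]
opening: -0.0002
```

```bash
python3 g.py .5037 -.113 .2
```

```text
1.7333 [ 0.4287 -0.2157  0.2315] yaw 8.24 f [ 0.61 -0.25 -0.78] open -0.0002 j [ 20.  33.   6. 104.  -5.  43. -54.]
tool cm to target [ 8.9  -9.09  3.15]
```

Call:
apply_moves(moves=[{"x": 2.8, "y": -2.8, "z": 0, "turn": 0, "hand": -1}, {"x": 5.6, "y": -5.7, "z": 1.0, "turn": 0, "hand": -1}, {"x": 7.8, "y": -8.0, "z": 4.0, "turn": 0, "hand": -1}, {"x": 8.9, "y": -9.1, "z": 7.0, "turn": 0, "hand": -1}, {"x": 8.9, "y": -9.1, "z": 9.7, "turn": 0, "hand": -1}])

```text
time_s: 2.15
tcp_pos: [0.5046, -0.1107, 0.1326]
tcp_rot: [[0.989, 0.148, 0.001], [0.148, -0.989, 0.002], [0.001, -0.001, -1.0]]
ft_force: [0.5, -0.5, -0.1]
opening: -0.0003
```

```bash
python3 g.py .5037 -.113 .13
```

```text
2.15 [ 0.5046 -0.1107  0.1326] yaw 8.53 f [ 0.45 -0.53 -0.08] open -0.0003 j [  6.  44.   5. 104.  -7.  32. -66.]
tool cm to target [-0.12  0.22  0.26]
```

Call:
apply_moves(moves=[{"x": 0, "y": 0.1, "z": 0.3, "turn": 0, "hand": -1}, {"x": 0, "y": 0.1, "z": 0.6, "turn": 0, "hand": -1}, {"x": 0, "y": 0.1, "z": 0.8, "turn": 0, "hand": -1}, {"x": 0, "y": 0.1, "z": 0.8, "turn": 0, "hand": -1}, {"x": 0, "y": 0.1, "z": 0.8, "turn": 0, "hand": -1}])

```text
time_s: 2.57
tcp_pos: [0.5033, -0.1162, 0.1276]
tcp_rot: [[0.99, 0.143, 0.002], [0.143, -0.99, -0.0], [0.002, 0.001, -1.0]]
ft_force: [0.6, 0.2, -0.2]
opening: -0.0001
```

```bash
python3 g.py .5037 -.113 .112; python3 -c "
from plant import eyes
import cv2
for n in('side','top'):
    r=eyes.read_camera(n)['pixels'][:,:,::-1]
    c=r[185:330,225:365] if n=='side' else r[160:290,225:385]
    cv2.imwrite(f'pics/{n}1.png',cv2.convertScaleAbs(cv2.resize(c,None,fx=4,fy=4,interpolation=2),alpha=1.4))
"
```

```text
2.5667 [ 0.5033 -0.1162  0.1276] yaw 8.2 f [ 0.64  0.18 -0.2 ] open -0.0001 j [  7.  45.   5. 104.  -7.  31. -65.]
tool cm to target [ 0.09 -0.31  1.56]
```

View pics/side1.png

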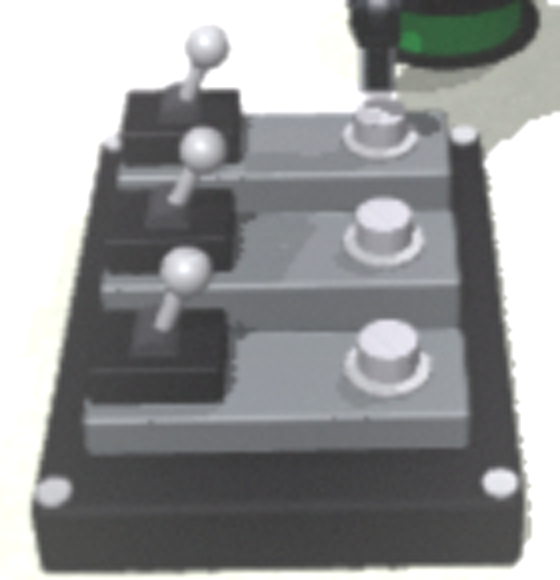

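Call:
apply_moves(moves=[{"x": 0, "y": -0.1, "z": 0.1, "turn": 0, "hand": -1}, {"x": 0.1, "y": -0.2, "z": 0.3, "turn": 0, "hand": -1}, {"x": 0.1, "y": -0.2, "z": 0.5, "turn": 0, "hand": -1}, {"x": 0.1, "y": -0.2, "z": 0.7, "turn": 0, "hand": -1}, {"x": 0.1, "y": -0.2, "z": 0.8, "turn": 0, "hand": -1}])

```text
time_s: 3.08
tcp_pos: [0.5035, -0.1135, 0.1179]
tcp_rot: [[0.99, 0.143, -0.0], [0.143, -0.99, 0.0], [-0.0, -0.0, -1.0]]
ft_force: [-0.8, -0.6, -0.1]
opening: 0.0003
```

```bash
python3 g.py .5037 -.113 .112
```

```text
3.0833 [ 0.5035 -0.1135  0.1179] yaw 8.25 f [-0.76 -0.63 -0.09] open 0.0003 j [  6.  46.   5. 105.  -7.  30. -66.]
tool cm to target [ 0.02 -0.04  0.59]
```

Call:
apply_moves(moves=[{"x": 0, "y": 0, "z": 0.05, "turn": 0, "hand": -1}, {"x": 0, "y": 0, "z": 0.1, "turn": 0, "hand": -1}, {"x": 0, "y": 0, "z": 0.15, "turn": 0, "hand": -1}, {"x": 0, "y": 0, "z": 0.2, "turn": 0, "hand": -1}, {"x": 0, "y": 0, "z": 0.2, "turn": 0, "hand": -1}])

```text
time_s: 3.5
tcp_pos: [0.5036, -0.1135, 0.1162]
tcp_rot: [[0.99, 0.143, -0.0], [0.143, -0.99, 0.0], [-0.0, -0.0, -1.0]]
ft_force: [0.0, 0.3, -0.2]
opening: -0.0004
```

Call:
apply_moves(moves=[{"x": 0, "y": 0, "z": 0.05, "turn": 0, "hand": -1}, {"x": 0, "y": 0, "z": 0.1, "turn": 0, "hand": -1}, {"x": 0, "y": 0, "z": 0.15, "turn": 0, "hand": -1}, {"x": 0, "y": 0, "z": 0.2, "turn": 0, "hand": -1}, {"x": 0, "y": 0, "z": 0.2, "turn": 0, "hand": -1}])

```text
time_s: 3.92
tcp_pos: [0.5036, -0.1135, 0.1142]
tcp_rot: [[0.99, 0.143, -0.0], [0.143, -0.99, 0.0], [-0.0, -0.0, -1.0]]
ft_force: [-0.3, 1.1, -1.4]
opening: -0.0003
```

Call:
apply_moves(moves=[{"x": 0, "y": 0, "z": 0.03, "turn": 0, "hand": -1}, {"x": 0, "y": 0, "z": 0.06, "turn": 0, "hand": -1}, {"x": 0, "y": 0, "z": 0.1, "turn": 0, "hand": -1}, {"x": 0, "y": 0, "z": 0.1, "turn": 0, "hand": -1}, {"x": 0, "y": 0, "z": 0.1, "turn": 0, "hand": -1}])

```text
time_s: 4.33
tcp_pos: [0.5037, -0.1135, 0.1133]
tcp_rot: [[0.99, 0.143, 0.0], [0.143, -0.99, 0.0], [0.0, -0.0, -1.0]]
ft_force: [-0.6, -0.0, 2.0]
opening: 0.0
```

Call:
apply_moves(moves=[{"x": 0, "y": 0, "z": 0.03, "turn": 0, "hand": -1}, {"x": 0, "y": 0, "z": 0.06, "turn": 0, "hand": -1}, {"x": 0, "y": 0, "z": 0.1, "turn": 0, "hand": -1}, {"x": 0, "y": 0, "z": 0.1, "turn": 0, "hand": -1}, {"x": 0, "y": 0, "z": 0.1, "turn": 0, "hand": -1}])

```text
time_s: 4.75
tcp_pos: [0.5037, -0.1135, 0.1123]
tcp_rot: [[0.99, 0.143, 0.0], [0.143, -0.99, 0.0], [0.0, -0.0, -1.0]]
ft_force: [0.2, 0.9, 1.8]
opening: -0.0
```

Call:
apply_moves(moves=[{"x": 0, "y": 0, "z": 0.03, "turn": 0, "hand": -1}, {"x": 0, "y": 0, "z": 0.06, "turn": 0, "hand": -1}, {"x": 0, "y": 0, "z": 0.1, "turn": 0, "hand": -1}, {"x": 0, "y": 0, "z": 0.1, "turn": 0, "hand": -1}, {"x": 0, "y": 0, "z": 0.1, "turn": 0, "hand": -1}])

```text
time_s: 5.17
tcp_pos: [0.5037, -0.1135, 0.1113]
tcp_rot: [[0.99, 0.143, 0.0], [0.143, -0.99, 0.0], [0.0, -0.0, -1.0]]
ft_force: [0.2, -0.7, 2.2]
opening: 0.0001
```

Call:
apply_moves(moves=[{"x": 0, "y": 0, "z": 0.02, "turn": 0, "hand": -1}, {"x": 0, "y": 0, "z": 0.04, "turn": 0, "hand": -1}, {"x": 0, "y": 0, "z": 0.06, "turn": 0, "hand": -1}, {"x": 0, "y": 0, "z": 0.06, "turn": 0, "hand": -1}, {"x": 0, "y": 0, "z": 0.06, "turn": 0, "hand": -1}])

```text
time_s: 5.58
tcp_pos: [0.5037, -0.1135, 0.1107]
tcp_rot: [[0.99, 0.143, 0.0], [0.143, -0.99, 0.0], [0.0, -0.0, -1.0]]
ft_force: [-0.4, 0.3, 2.8]
opening: -0.0001
```

Call:
apply_moves(moves=[{"x": 0, "y": 0, "z": 0.02, "turn": 0, "hand": -1}, {"x": 0, "y": 0, "z": 0.04, "turn": 0, "hand": -1}, {"x": 0, "y": 0, "z": 0.06, "turn": 0, "hand": -1}, {"x": 0, "y": 0, "z": 0.08, "turn": 0, "hand": -1}, {"x": 0, "y": 0, "z": 0.08, "turn": 0, "hand": -1}])

```text
time_s: 6.0
tcp_pos: [0.5037, -0.1135, 0.1099]
tcp_rot: [[0.99, 0.143, 0.0], [0.143, -0.99, 0.0], [0.0, -0.0, -1.0]]
ft_force: [-0.2, -1.2, 3.9]
opening: 0.0002
```

Call:
apply_moves(moves=[{"x": 0, "y": 0, "z": 0.02, "turn": 0, "hand": -1}, {"x": 0, "y": 0, "z": 0.04, "turn": 0, "hand": -1}, {"x": 0, "y": 0, "z": 0.06, "turn": 0, "hand": -1}, {"x": 0, "y": 0, "z": 0.08, "turn": 0, "hand": -1}, {"x": 0, "y": 0, "z": 0.08, "turn": 0, "hand": -1}])

```text
time_s: 6.42
tcp_pos: [0.5037, -0.1135, 0.1091]
tcp_rot: [[0.99, 0.143, 0.0], [0.143, -0.99, 0.0], [0.0, -0.0, -1.0]]
ft_force: [-0.2, 0.2, 4.5]
opening: 0.0002
```

```bash
python3 g.py .4905 -.0185 .13;python3 g.py .4905 -.0185 .13
```

```text
6.4167 [ 0.5037 -0.1135  0.1091] yaw 8.24 f [-0.16  0.15  4.52] open 0.0002 j [  7.  47.   5. 105.  -7.  29. -65.]
tool cm to target [ 0.06 -9.59 -2.09]
6.4167 [ 0.5037 -0.1135  0.1091] yaw 8.24 f [-0.16  0.15  4.52] open 0.0002 j [  7.  47.   5. 105.  -7.  29. -65.]
tool cm to target [ 0.06 -9.59 -2.09]
```

Call:
apply_moves(moves=[{"x": 0, "y": 0, "z": 0.02, "turn": 0, "hand": -1}, {"x": 0, "y": 0, "z": 0.04, "turn": 0, "hand": -1}, {"x": 0, "y": 0, "z": 0.06, "turn": 0, "hand": -1}, {"x": 0, "y": 0, "z": 0.08, "turn": 0, "hand": -1}, {"x": 0, "y": 0, "z": 0.08, "turn": 0, "hand": -1}])

```text
time_s: 6.83
tcp_pos: [0.5037, -0.1135, 0.1083]
tcp_rot: [[0.99, 0.143, 0.0], [0.143, -0.99, 0.0], [0.0, -0.0, -1.0]]
ft_force: [0.5, -0.2, 4.6]
opening: 0.0001
```

Call:
apply_moves(moves=[{"x": 0, "y": 0, "z": -0.6, "turn": 0, "hand": -1}, {"x": 0, "y": 0, "z": -2.5, "turn": 0, "hand": -1}, {"x": 0, "y": -2.5, "z": -3, "turn": 0, "hand": -1}, {"x": 0, "y": -5.5, "z": -3, "turn": 0, "hand": -1}, {"x": 0, "y": -8.5, "z": -3, "turn": 0, "hand": -1}])

```text
time_s: 7.25
tcp_pos: [0.4911, -0.0287, 0.1389]
tcp_rot: [[0.99, 0.142, 0.0], [0.142, -0.99, 0.0], [0.0, -0.0, -1.0]]
ft_force: [0.8, 1.0, 0.4]
opening: -0.0003
```

Call:
apply_moves(moves=[{"x": 0, "y": -1.1, "z": 0, "turn": 0, "hand": -1}, {"x": 0, "y": -1.1, "z": 0.8, "turn": 0, "hand": -1}, {"x": 0, "y": -1.1, "z": 1.6, "turn": 0, "hand": -1}, {"x": 0, "y": -1.1, "z": 2.1, "turn": 0, "hand": -1}, {"x": 0, "y": -1.1, "z": 2.1, "turn": 0, "hand": -1}])

```text
time_s: 7.67
tcp_pos: [0.4894, -0.0197, 0.1161]
tcp_rot: [[0.99, 0.142, -0.002], [0.142, -0.99, -0.0], [-0.002, 0.0, -1.0]]
ft_force: [-0.2, -0.8, -0.3]
opening: -0.0001
```

```bash
python3 g.py .4905 -.0185 .11
```

```text
7.6667 [ 0.4894 -0.0197  0.1161] yaw 8.15 f [-0.18 -0.79 -0.34] open -0.0001 j [ -5.  45.   6. 110. -10.  26. -73.]
tool cm to target [ 0.12 -0.1   0.61]
```

Call:
apply_moves(moves=[{"x": 0.05, "y": -0.05, "z": 0.1, "turn": 0, "hand": -1}, {"x": 0.05, "y": -0.05, "z": 0.2, "turn": 0, "hand": -1}, {"x": 0.05, "y": -0.05, "z": 0.3, "turn": 0, "hand": -1}, {"x": 0.05, "y": -0.05, "z": 0.4, "turn": 0, "hand": -1}, {"x": 0.05, "y": -0.05, "z": 0.5, "turn": 0, "hand": -1}])

```text
time_s: 8.08
tcp_pos: [0.4904, -0.018, 0.1123]
tcp_rot: [[0.99, 0.143, 0.0], [0.143, -0.99, 0.0], [0.0, -0.0, -1.0]]
ft_force: [-0.4, 0.3, 0.5]
opening: 0.0001
```

Call:
apply_moves(moves=[{"x": 0, "y": 0, "z": 0.03, "turn": 0, "hand": -1}, {"x": 0, "y": 0, "z": 0.06, "turn": 0, "hand": -1}, {"x": 0, "y": 0, "z": 0.1, "turn": 0, "hand": -1}, {"x": 0, "y": 0, "z": 0.1, "turn": 0, "hand": -1}, {"x": 0, "y": 0, "z": 0.1, "turn": 0, "hand": -1}])

```text
time_s: 8.5
tcp_pos: [0.4903, -0.0179, 0.1113]
tcp_rot: [[0.99, 0.143, 0.0], [0.143, -0.99, 0.0], [0.0, -0.0, -1.0]]
ft_force: [-0.1, 0.3, -0.3]
opening: -0.0003
```

Call:
apply_moves(moves=[{"x": 0, "y": 0, "z": 0.03, "turn": 0, "hand": -1}, {"x": 0, "y": 0, "z": 0.06, "turn": 0, "hand": -1}, {"x": 0, "y": 0, "z": 0.1, "turn": 0, "hand": -1}, {"x": 0, "y": 0, "z": 0.1, "turn": 0, "hand": -1}, {"x": 0, "y": 0, "z": 0.1, "turn": 0, "hand": -1}])

```text
time_s: 8.92
tcp_pos: [0.4903, -0.0179, 0.1103]
tcp_rot: [[0.99, 0.143, -0.0], [0.143, -0.99, 0.0], [-0.0, -0.0, -1.0]]
ft_force: [-0.1, -0.5, 0.1]
opening: 0.0001
```

Call:
apply_moves(moves=[{"x": 0, "y": 0, "z": 0.03, "turn": 0, "hand": -1}, {"x": 0, "y": 0, "z": 0.06, "turn": 0, "hand": -1}, {"x": 0, "y": 0, "z": 0.1, "turn": 0, "hand": -1}, {"x": 0, "y": 0, "z": 0.1, "turn": 0, "hand": -1}, {"x": 0, "y": 0, "z": 0.1, "turn": 0, "hand": -1}])

```text
time_s: 9.33
tcp_pos: [0.4903, -0.0179, 0.1093]
tcp_rot: [[0.99, 0.143, -0.0], [0.143, -0.99, 0.0], [-0.0, -0.0, -1.0]]
ft_force: [-0.5, 0.2, -0.3]
opening: 0.0001
```

Call:
apply_moves(moves=[{"x": 0, "y": 0, "z": 0.03, "turn": 0, "hand": -1}, {"x": 0, "y": 0, "z": 0.06, "turn": 0, "hand": -1}, {"x": 0, "y": 0, "z": 0.1, "turn": 0, "hand": -1}, {"x": 0, "y": 0, "z": 0.1, "turn": 0, "hand": -1}, {"x": 0, "y": 0, "z": 0.1, "turn": 0, "hand": -1}])

```text
time_s: 9.75
tcp_pos: [0.4903, -0.0179, 0.1083]
tcp_rot: [[0.99, 0.143, -0.0], [0.143, -0.99, 0.0], [-0.0, -0.0, -1.0]]
ft_force: [0.8, 0.6, 0.1]
opening: -0.0001
```

Call:
apply_moves(moves=[{"x": 0, "y": 0, "z": 0.03, "turn": 0, "hand": -1}, {"x": 0, "y": 0, "z": 0.06, "turn": 0, "hand": -1}, {"x": 0, "y": 0, "z": 0.1, "turn": 0, "hand": -1}, {"x": 0, "y": 0, "z": 0.1, "turn": 0, "hand": -1}, {"x": 0, "y": 0, "z": 0.1, "turn": 0, "hand": -1}])

```text
time_s: 10.17
tcp_pos: [0.4903, -0.0179, 0.1073]
tcp_rot: [[0.99, 0.143, -0.0], [0.143, -0.99, 0.0], [-0.0, -0.0, -1.0]]
ft_force: [-0.8, 0.0, -0.5]
opening: 0.0001
```

Call:
apply_moves(moves=[{"x": 0, "y": 0, "z": 0.03, "turn": 0, "hand": -1}, {"x": 0, "y": 0, "z": 0.06, "turn": 0, "hand": -1}, {"x": 0, "y": 0, "z": 0.1, "turn": 0, "hand": -1}, {"x": 0, "y": 0, "z": 0.1, "turn": 0, "hand": -1}, {"x": 0, "y": 0, "z": 0.1, "turn": 0, "hand": -1}])

```text
time_s: 10.58
tcp_pos: [0.4903, -0.018, 0.1063]
tcp_rot: [[0.99, 0.143, -0.0], [0.143, -0.99, 0.0], [-0.0, -0.0, -1.0]]
ft_force: [-0.4, -0.3, -0.0]
opening: -0.0001
```

Call:
apply_moves(moves=[{"x": 0, "y": 0, "z": 0.03, "turn": 0, "hand": -1}, {"x": 0, "y": 0, "z": 0.06, "turn": 0, "hand": -1}, {"x": 0, "y": 0, "z": 0.1, "turn": 0, "hand": -1}, {"x": 0, "y": 0, "z": 0.1, "turn": 0, "hand": -1}, {"x": 0, "y": 0, "z": 0.1, "turn": 0, "hand": -1}])

```text
time_s: 11.0
tcp_pos: [0.4903, -0.0179, 0.1053]
tcp_rot: [[0.99, 0.143, 0.0], [0.143, -0.99, 0.0], [0.0, -0.0, -1.0]]
ft_force: [-0.3, 0.6, 1.7]
opening: 0.0001
```

Call:
apply_moves(moves=[{"x": 0, "y": 0, "z": 0.03, "turn": 0, "hand": -1}, {"x": 0, "y": 0, "z": 0.06, "turn": 0, "hand": -1}, {"x": 0, "y": 0, "z": 0.1, "turn": 0, "hand": -1}, {"x": 0, "y": 0, "z": 0.1, "turn": 0, "hand": -1}, {"x": 0, "y": 0, "z": 0.1, "turn": 0, "hand": -1}])

```text
time_s: 11.42
tcp_pos: [0.4903, -0.0179, 0.1043]
tcp_rot: [[0.99, 0.143, 0.0], [0.143, -0.99, 0.0], [0.0, -0.0, -1.0]]
ft_force: [0.2, -0.2, 3.5]
opening: 0.0001
```

Contact near 0.1057. Continue.

Call:
apply_moves(moves=[{"x": 0, "y": 0, "z": 0.02, "turn": 0, "hand": -1}, {"x": 0, "y": 0, "z": 0.04, "turn": 0, "hand": -1}, {"x": 0, "y": 0, "z": 0.06, "turn": 0, "hand": -1}, {"x": 0, "y": 0, "z": 0.06, "turn": 0, "hand": -1}, {"x": 0, "y": 0, "z": 0.06, "turn": 0, "hand": -1}])

```text
time_s: 11.83
tcp_pos: [0.4903, -0.018, 0.1037]
tcp_rot: [[0.99, 0.143, -0.0], [0.143, -0.99, 0.0], [0.0, -0.0, -1.0]]
ft_force: [-0.0, -0.5, 2.4]
opening: 0.0003
```

Call:
apply_moves(moves=[{"x": 0, "y": 0, "z": 0.02, "turn": 0, "hand": -1}, {"x": 0, "y": 0, "z": 0.04, "turn": 0, "hand": -1}, {"x": 0, "y": 0, "z": 0.06, "turn": 0, "hand": -1}, {"x": 0, "y": 0, "z": 0.06, "turn": 0, "hand": -1}, {"x": 0, "y": 0, "z": 0.06, "turn": 0, "hand": -1}])

```text
time_s: 12.25
tcp_pos: [0.4903, -0.0179, 0.1031]
tcp_rot: [[0.99, 0.143, 0.0], [0.143, -0.99, 0.0], [0.0, -0.0, -1.0]]
ft_force: [0.4, 0.2, 4.2]
opening: -0.0002
```

Call:
apply_moves(moves=[{"x": 0, "y": 0, "z": 0.02, "turn": 0, "hand": -1}, {"x": 0, "y": 0, "z": 0.04, "turn": 0, "hand": -1}, {"x": 0, "y": 0, "z": 0.06, "turn": 0, "hand": -1}, {"x": 0, "y": 0, "z": 0.06, "turn": 0, "hand": -1}, {"x": 0, "y": 0, "z": 0.06, "turn": 0, "hand": -1}])

```text
time_s: 12.67
tcp_pos: [0.4903, -0.0179, 0.1025]
tcp_rot: [[0.99, 0.143, -0.0], [0.143, -0.99, 0.0], [-0.0, -0.0, -1.0]]
ft_force: [0.4, -0.0, 4.3]
opening: 0.0001
```

Call:
apply_moves(moves=[{"x": 0, "y": 0, "z": 0.02, "turn": 0, "hand": -1}, {"x": 0, "y": 0, "z": 0.04, "turn": 0, "hand": -1}, {"x": 0, "y": 0, "z": 0.06, "turn": 0, "hand": -1}, {"x": 0, "y": 0, "z": 0.06, "turn": 0, "hand": -1}, {"x": 0, "y": 0, "z": 0.06, "turn": 0, "hand": -1}])

```text
time_s: 13.08
tcp_pos: [0.4903, -0.0179, 0.1019]
tcp_rot: [[0.99, 0.143, 0.0], [0.143, -0.99, 0.0], [0.0, -0.0, -1.0]]
ft_force: [-1.1, 0.3, 4.0]
opening: -0.0001
```

Call:
apply_moves(moves=[{"x": 0, "y": 0, "z": 0.02, "turn": 0, "hand": -1}, {"x": 0, "y": 0, "z": 0.04, "turn": 0, "hand": -1}, {"x": 0, "y": 0, "z": 0.06, "turn": 0, "hand": -1}, {"x": 0, "y": 0, "z": 0.06, "turn": 0, "hand": -1}, {"x": 0, "y": 0, "z": 0.06, "turn": 0, "hand": -1}])

```text
time_s: 13.5
tcp_pos: [0.4903, -0.0179, 0.1013]
tcp_rot: [[0.99, 0.143, 0.0], [0.143, -0.99, 0.0], [0.0, -0.0, -1.0]]
ft_force: [0.8, -0.6, 4.3]
opening: -0.0004
```

Call:
apply_moves(moves=[{"x": 0, "y": 0, "z": 0.02, "turn": 0, "hand": -1}, {"x": 0, "y": 0, "z": 0.04, "turn": 0, "hand": -1}, {"x": 0, "y": 0, "z": 0.06, "turn": 0, "hand": -1}, {"x": 0, "y": 0, "z": 0.06, "turn": 0, "hand": -1}, {"x": 0, "y": 0, "z": 0.06, "turn": 0, "hand": -1}])

```text
time_s: 13.92
tcp_pos: [0.4903, -0.0179, 0.1007]
tcp_rot: [[0.99, 0.143, 0.0], [0.143, -0.99, 0.0], [0.0, -0.0, -1.0]]
ft_force: [0.0, 0.2, 4.3]
opening: -0.0002
```

Call:
apply_moves(moves=[{"x": 0, "y": 0, "z": -0.6, "turn": 0, "hand": -1}, {"x": 0, "y": 0, "z": -2.2, "turn": 0, "hand": -1}, {"x": 0, "y": -2.5, "z": -2.2, "turn": 0, "hand": -1}, {"x": 0, "y": -5.5, "z": -2.2, "turn": 0, "hand": -1}, {"x": 0, "y": -8.5, "z": -2.2, "turn": 0, "hand": -1}])

```text
time_s: 14.33
tcp_pos: [0.4778, 0.0669, 0.1231]
tcp_rot: [[0.99, 0.142, 0.0], [0.142, -0.99, 0.0], [0.0, -0.0, -1.0]]
ft_force: [0.1, 0.6, -0.2]
opening: -0.0005
```

Call:
apply_moves(moves=[{"x": 0, "y": -0.9, "z": 0, "turn": 0, "hand": -1}, {"x": 0, "y": -0.9, "z": 0.6, "turn": 0, "hand": -1}, {"x": 0, "y": -0.9, "z": 1.2, "turn": 0, "hand": -1}, {"x": 0, "y": -0.9, "z": 1.7, "turn": 0, "hand": -1}, {"x": 0, "y": -0.9, "z": 1.7, "turn": 0, "hand": -1}])

```text
time_s: 14.75
tcp_pos: [0.4765, 0.0738, 0.1047]
tcp_rot: [[0.99, 0.142, -0.002], [0.142, -0.99, -0.001], [-0.002, 0.0, -1.0]]
ft_force: [-0.6, 0.7, 0.5]
opening: 0.0003
```

```bash
python3 g.py .4766 .0752 .1
```

```text
14.75 [0.4765 0.0738 0.1047] yaw 8.15 f [-0.62  0.73  0.5 ] open 0.0003 j [-17.  45.   7. 112. -13.  23. -81.]
tool cm to target [ 0.03 -0.14  0.47]
```

Call:
apply_moves(moves=[{"x": 0, "y": 0, "z": 0.1, "turn": 0, "hand": -1}, {"x": 0, "y": 0, "z": 0.2, "turn": 0, "hand": -1}, {"x": 0, "y": 0, "z": 0.3, "turn": 0, "hand": -1}, {"x": 0, "y": 0, "z": 0.3, "turn": 0, "hand": -1}, {"x": 0, "y": 0, "z": 0.3, "turn": 0, "hand": -1}])

```text
time_s: 15.17
tcp_pos: [0.4768, 0.075, 0.1028]
tcp_rot: [[0.99, 0.143, -0.0], [0.143, -0.99, 0.0], [-0.0, -0.0, -1.0]]
ft_force: [0.3, -0.4, -0.2]
opening: -0.0
```

Call:
apply_moves(moves=[{"x": 0, "y": 0, "z": 0.03, "turn": 0, "hand": -1}, {"x": 0, "y": 0, "z": 0.06, "turn": 0, "hand": -1}, {"x": 0, "y": 0, "z": 0.1, "turn": 0, "hand": -1}, {"x": 0, "y": 0, "z": 0.1, "turn": 0, "hand": -1}, {"x": 0, "y": 0, "z": 0.1, "turn": 0, "hand": -1}])

```text
time_s: 15.58
tcp_pos: [0.4768, 0.0751, 0.1017]
tcp_rot: [[0.99, 0.143, -0.0], [0.143, -0.99, 0.0], [-0.0, -0.0, -1.0]]
ft_force: [0.0, -0.7, 0.0]
opening: -0.0003
```

Call:
apply_moves(moves=[{"x": 0, "y": 0, "z": 0.03, "turn": 0, "hand": -1}, {"x": 0, "y": 0, "z": 0.06, "turn": 0, "hand": -1}, {"x": 0, "y": 0, "z": 0.1, "turn": 0, "hand": -1}, {"x": 0, "y": 0, "z": 0.1, "turn": 0, "hand": -1}, {"x": 0, "y": 0, "z": 0.1, "turn": 0, "hand": -1}])

```text
time_s: 16.0
tcp_pos: [0.4768, 0.0751, 0.1007]
tcp_rot: [[0.99, 0.143, -0.0], [0.143, -0.99, 0.0], [0.0, -0.0, -1.0]]
ft_force: [0.5, 0.1, 0.6]
opening: -0.0001
```

Call:
apply_moves(moves=[{"x": 0, "y": 0, "z": 0.03, "turn": 0, "hand": -1}, {"x": 0, "y": 0, "z": 0.06, "turn": 0, "hand": -1}, {"x": 0, "y": 0, "z": 0.1, "turn": 0, "hand": -1}, {"x": 0, "y": 0, "z": 0.1, "turn": 0, "hand": -1}, {"x": 0, "y": 0, "z": 0.1, "turn": 0, "hand": -1}])

```text
time_s: 16.42
tcp_pos: [0.4767, 0.0751, 0.0997]
tcp_rot: [[0.99, 0.143, -0.0], [0.143, -0.99, 0.0], [-0.0, -0.0, -1.0]]
ft_force: [-1.0, 0.1, 0.1]
opening: -0.0004
```

Call:
apply_moves(moves=[{"x": 0, "y": 0, "z": 0.03, "turn": 0, "hand": -1}, {"x": 0, "y": 0, "z": 0.06, "turn": 0, "hand": -1}, {"x": 0, "y": 0, "z": 0.1, "turn": 0, "hand": -1}, {"x": 0, "y": 0, "z": 0.1, "turn": 0, "hand": -1}, {"x": 0, "y": 0, "z": 0.1, "turn": 0, "hand": -1}])

```text
time_s: 16.83
tcp_pos: [0.4768, 0.0751, 0.0987]
tcp_rot: [[0.99, 0.143, -0.0], [0.143, -0.99, 0.0], [-0.0, -0.0, -1.0]]
ft_force: [0.6, 0.2, 0.6]
opening: -0.0002
```

Call:
apply_moves(moves=[{"x": 0, "y": 0, "z": 0.03, "turn": 0, "hand": -1}, {"x": 0, "y": 0, "z": 0.06, "turn": 0, "hand": -1}, {"x": 0, "y": 0, "z": 0.1, "turn": 0, "hand": -1}, {"x": 0, "y": 0, "z": 0.1, "turn": 0, "hand": -1}, {"x": 0, "y": 0, "z": 0.1, "turn": 0, "hand": -1}])

```text
time_s: 17.25
tcp_pos: [0.4768, 0.0751, 0.0977]
tcp_rot: [[0.99, 0.143, -0.0], [0.143, -0.99, 0.0], [-0.0, -0.0, -1.0]]
ft_force: [0.3, -0.6, -0.3]
opening: -0.0002
```

Call:
apply_moves(moves=[{"x": 0, "y": 0, "z": 0.03, "turn": 0, "hand": -1}, {"x": 0, "y": 0, "z": 0.06, "turn": 0, "hand": -1}, {"x": 0, "y": 0, "z": 0.1, "turn": 0, "hand": -1}, {"x": 0, "y": 0, "z": 0.1, "turn": 0, "hand": -1}, {"x": 0, "y": 0, "z": 0.1, "turn": 0, "hand": -1}])

```text
time_s: 17.67
tcp_pos: [0.4768, 0.0751, 0.0967]
tcp_rot: [[0.99, 0.143, -0.0], [0.143, -0.99, 0.0], [-0.0, -0.0, -1.0]]
ft_force: [0.4, 0.6, -0.4]
opening: 0.0003
```

Call:
apply_moves(moves=[{"x": 0, "y": 0, "z": 0.03, "turn": 0, "hand": -1}, {"x": 0, "y": 0, "z": 0.06, "turn": 0, "hand": -1}, {"x": 0, "y": 0, "z": 0.1, "turn": 0, "hand": -1}, {"x": 0, "y": 0, "z": 0.1, "turn": 0, "hand": -1}, {"x": 0, "y": 0, "z": 0.1, "turn": 0, "hand": -1}])

```text
time_s: 18.08
tcp_pos: [0.4768, 0.0751, 0.0958]
tcp_rot: [[0.99, 0.143, 0.0], [0.143, -0.99, 0.0], [0.0, -0.0, -1.0]]
ft_force: [0.1, -0.6, 2.1]
opening: -0.0004
```

Call:
apply_moves(moves=[{"x": 0, "y": 0, "z": 0.03, "turn": 0, "hand": -1}, {"x": 0, "y": 0, "z": 0.06, "turn": 0, "hand": -1}, {"x": 0, "y": 0, "z": 0.1, "turn": 0, "hand": -1}, {"x": 0, "y": 0, "z": 0.1, "turn": 0, "hand": -1}, {"x": 0, "y": 0, "z": 0.1, "turn": 0, "hand": -1}])

```text
time_s: 18.5
tcp_pos: [0.4768, 0.0751, 0.0947]
tcp_rot: [[0.99, 0.143, 0.0], [0.143, -0.99, 0.0], [0.0, -0.0, -1.0]]
ft_force: [-0.1, -0.2, 4.0]
opening: -0.0001
```

Call:
apply_moves(moves=[{"x": 0, "y": 0, "z": 0.02, "turn": 0, "hand": -1}, {"x": 0, "y": 0, "z": 0.04, "turn": 0, "hand": -1}, {"x": 0, "y": 0, "z": 0.06, "turn": 0, "hand": -1}, {"x": 0, "y": 0, "z": 0.06, "turn": 0, "hand": -1}, {"x": 0, "y": 0, "z": 0.06, "turn": 0, "hand": -1}])

```text
time_s: 18.92
tcp_pos: [0.4768, 0.0751, 0.0941]
tcp_rot: [[0.99, 0.143, 0.0], [0.143, -0.99, 0.0], [0.0, -0.0, -1.0]]
ft_force: [-0.7, 0.3, 5.1]
opening: 0.0002
```

Call:
apply_moves(moves=[{"x": 0, "y": 0, "z": 0.02, "turn": 0, "hand": -1}, {"x": 0, "y": 0, "z": 0.04, "turn": 0, "hand": -1}, {"x": 0, "y": 0, "z": 0.06, "turn": 0, "hand": -1}, {"x": 0, "y": 0, "z": 0.06, "turn": 0, "hand": -1}, {"x": 0, "y": 0, "z": 0.06, "turn": 0, "hand": -1}])

```text
time_s: 19.33
tcp_pos: [0.4768, 0.0751, 0.0935]
tcp_rot: [[0.99, 0.143, -0.0], [0.143, -0.99, 0.0], [0.0, -0.0, -1.0]]
ft_force: [-1.0, -0.3, 4.9]
opening: -0.0002
```

Call:
apply_moves(moves=[{"x": 0, "y": 0, "z": 0.02, "turn": 0, "hand": -1}, {"x": 0, "y": 0, "z": 0.04, "turn": 0, "hand": -1}, {"x": 0, "y": 0, "z": 0.06, "turn": 0, "hand": -1}, {"x": 0, "y": 0, "z": 0.06, "turn": 0, "hand": -1}, {"x": 0, "y": 0, "z": 0.06, "turn": 0, "hand": -1}])

```text
time_s: 19.75
tcp_pos: [0.4768, 0.0751, 0.0929]
tcp_rot: [[0.99, 0.143, 0.0], [0.143, -0.99, 0.0], [0.0, -0.0, -1.0]]
ft_force: [0.3, -1.0, 5.7]
opening: 0.0002
```

Call:
apply_moves(moves=[{"x": 0, "y": 0, "z": 0.02, "turn": 0, "hand": -1}, {"x": 0, "y": 0, "z": 0.04, "turn": 0, "hand": -1}, {"x": 0, "y": 0, "z": 0.05, "turn": 0, "hand": -1}, {"x": 0, "y": 0, "z": 0.05, "turn": 0, "hand": -1}, {"x": 0, "y": 0, "z": 0.05, "turn": 0, "hand": -1}])

```text
time_s: 20.17
tcp_pos: [0.4768, 0.0751, 0.0925]
tcp_rot: [[0.99, 0.143, 0.0], [0.143, -0.99, 0.0], [0.0, -0.0, -1.0]]
ft_force: [-0.8, -0.1, 5.8]
opening: 0.0001
```

Call:
apply_moves(moves=[{"x": 0, "y": 0, "z": 0.02, "turn": 0, "hand": -1}, {"x": 0, "y": 0, "z": 0.04, "turn": 0, "hand": -1}, {"x": 0, "y": 0, "z": 0.05, "turn": 0, "hand": -1}, {"x": 0, "y": 0, "z": 0.05, "turn": 0, "hand": -1}, {"x": 0, "y": 0, "z": 0.05, "turn": 0, "hand": -1}])

```text
time_s: 20.58
tcp_pos: [0.4767, 0.0751, 0.0918]
tcp_rot: [[0.99, 0.143, -0.0], [0.143, -0.99, 0.0], [-0.0, -0.0, -1.0]]
ft_force: [0.7, -0.2, -0.2]
opening: 0.0001
```

Call:
apply_moves(moves=[{"x": 0, "y": 0, "z": -1.5, "turn": 0, "hand": -1}, {"x": 0, "y": 0, "z": -4.1, "turn": 0, "hand": -1}, {"x": 2.0, "y": 0, "z": -4.1, "turn": 0, "hand": -1}, {"x": 4.5, "y": 0, "z": -4.1, "turn": 0, "hand": -1}, {"x": 5.8, "y": 0, "z": -4.1, "turn": 0, "hand": -1}])

```text
time_s: 21.0
tcp_pos: [0.5362, 0.0838, 0.1333]
tcp_rot: [[0.99, 0.144, 0.002], [0.144, -0.99, 0.0], [0.002, -0.0, -1.0]]
ft_force: [0.1, -0.1, -0.8]
opening: -0.0004
```

```bash
python3 g.py .5956 .0923 .132; python3 -c "
from plant import eyes
import cv2
for n in('side','top'):
    r=eyes.read_camera(n)['pixels'][:,:,::-1]
    c=r[185:330,225:365] if n=='side' else r[160:290,225:385]
    cv2.imwrite(f'pics/{n}2.png',cv2.convertScaleAbs(cv2.resize(c,None,fx=4,fy=4,interpolation=2),alpha=1.4))
"; python3 g.py .5956 .0923 .132
```

```text
21.0 [0.5362 0.0838 0.1333] yaw 8.27 f [ 0.06 -0.09 -0.79] open -0.0004 j [-17.  46.  10.  99. -12.  36. -83.]
tool cm to target [6.   0.01 0.14]
21.1 [0.5355 0.0836 0.1326] yaw 8.26 f [-0.17 -0.32 -0.31] open -0.0001 j [-17.  46.  10.  99. -12.  36. -83.]
tool cm to target [6.07 0.   0.06]
```

View pics/side2.png

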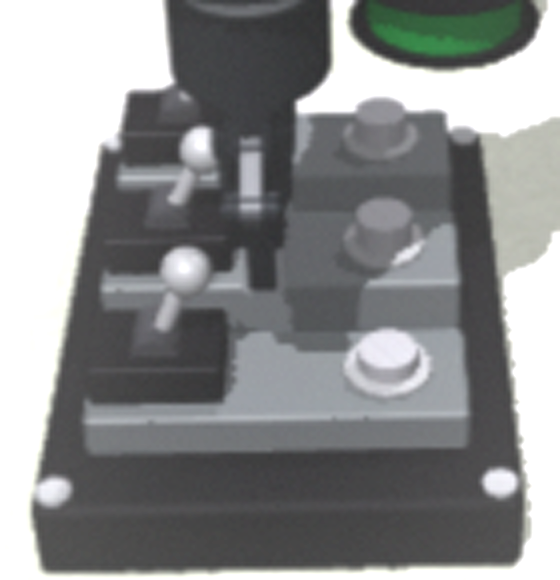

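View pics/top2.png

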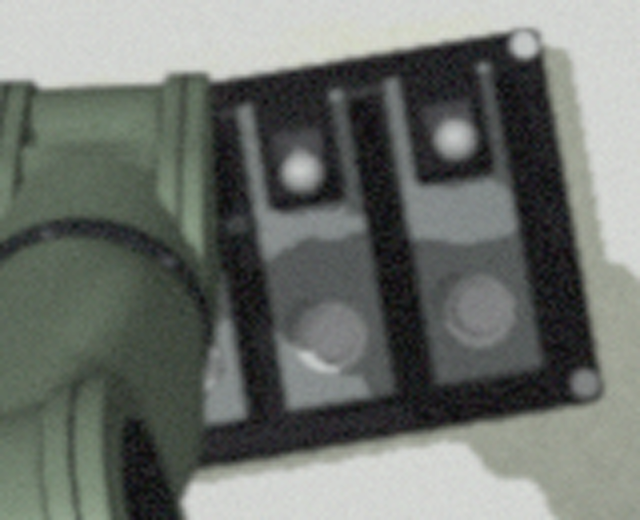

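Call:
apply_moves(moves=[{"x": 0.5, "y": 0, "z": 0.1, "turn": 0, "hand": -1}, {"x": 1.0, "y": 0, "z": 0.1, "turn": 0, "hand": -1}, {"x": 1.5, "y": 0, "z": 0.1, "turn": 0, "hand": -1}, {"x": 2.0, "y": 0, "z": 0.1, "turn": 0, "hand": -1}, {"x": 2.5, "y": 0, "z": 0.1, "turn": 0, "hand": -1}])

```text
time_s: 21.52
tcp_pos: [0.5591, 0.087, 0.1319]
tcp_rot: [[0.99, 0.143, -0.001], [0.143, -0.99, 0.0], [-0.001, -0.0, -1.0]]
ft_force: [-2.3, -1.1, 2.3]
opening: 0.0004
```

Call:
apply_moves(moves=[{"x": 0.5, "y": 0, "z": 0, "turn": 0, "hand": -1}, {"x": 1.0, "y": 0, "z": 0, "turn": 0, "hand": -1}, {"x": 1.5, "y": 0, "z": 0, "turn": 0, "hand": -1}, {"x": 2.0, "y": 0, "z": 0, "turn": 0, "hand": -1}, {"x": 2.4, "y": 0, "z": 0, "turn": 0, "hand": -1}])

```text
time_s: 21.93
tcp_pos: [0.5833, 0.0905, 0.1319]
tcp_rot: [[0.99, 0.143, 0.0], [0.143, -0.99, 0.0], [0.0, -0.0, -1.0]]
ft_force: [-0.3, -1.2, 1.1]
opening: 0.0003
```

```bash
python3 -c "
from plant import eyes
import cv2
for n in('side',):
    r=eyes.read_camera(n)['pixels'][:,:,::-1]
    c=r[185:330,225:365] if n=='side' else r[160:290,225:385]
    cv2.imwrite(f'pics/{n}3.png',cv2.convertScaleAbs(cv2.resize(c,None,fx=4,fy=4,interpolation=2),alpha=1.4))
"; python3 g.py .5956 .0923 .132
```

```text
21.9833 [0.5838 0.0906 0.1318] yaw 8.25 f [0.97 0.18 0.47] open 0.0001 j [-17.  50.  10.  89. -11.  43. -84.]
tool cm to target [ 1.2   0.   -0.02]
```

View pics/side3.png

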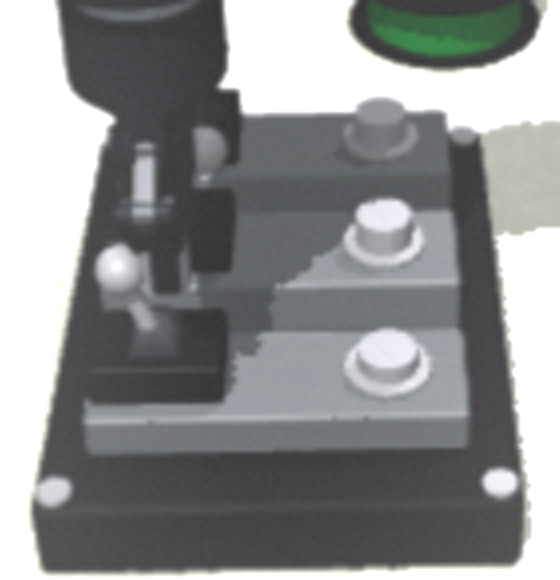

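Call:
apply_moves(moves=[{"x": 0.1, "y": 0, "z": 0, "turn": 0, "hand": -1}, {"x": 0.2, "y": 0, "z": 0, "turn": 0, "hand": -1}, {"x": 0.3, "y": 0, "z": 0, "turn": 0, "hand": -1}, {"x": 0.4, "y": 0, "z": 0, "turn": 0, "hand": -1}, {"x": 0.4, "y": 0, "z": 0, "turn": 0, "hand": -1}])

```text
time_s: 22.4
tcp_pos: [0.5867, 0.091, 0.1319]
tcp_rot: [[0.99, 0.143, -0.0], [0.143, -0.99, 0.0], [-0.0, -0.0, -1.0]]
ft_force: [-1.4, -0.1, -1.1]
opening: 0.0001
```

Call:
apply_moves(moves=[{"x": 0.1, "y": 0, "z": 0, "turn": 0, "hand": -1}, {"x": 0.2, "y": 0, "z": 0, "turn": 0, "hand": -1}, {"x": 0.3, "y": 0, "z": 0, "turn": 0, "hand": -1}, {"x": 0.3, "y": 0, "z": 0, "turn": 0, "hand": -1}, {"x": 0.3, "y": 0, "z": 0, "turn": 0, "hand": -1}])

```text
time_s: 22.82
tcp_pos: [0.5898, 0.0915, 0.1319]
tcp_rot: [[0.99, 0.143, 0.0], [0.143, -0.99, 0.0], [0.0, -0.0, -1.0]]
ft_force: [-0.3, -0.1, 0.1]
opening: -0.0003
```

Call:
apply_moves(moves=[{"x": 0.1, "y": 0, "z": 0, "turn": 0, "hand": -1}, {"x": 0.15, "y": 0, "z": 0, "turn": 0, "hand": -1}, {"x": 0.2, "y": 0, "z": 0, "turn": 0, "hand": -1}, {"x": 0.2, "y": 0, "z": 0, "turn": 0, "hand": -1}, {"x": 0.2, "y": 0, "z": 0, "turn": 0, "hand": -1}])

```text
time_s: 23.23
tcp_pos: [0.5917, 0.0917, 0.1319]
tcp_rot: [[0.99, 0.143, 0.0], [0.143, -0.99, 0.0], [0.0, -0.0, -1.0]]
ft_force: [-1.2, -0.1, -1.4]
opening: 0.0
```

Call:
apply_moves(moves=[{"x": 0.05, "y": 0, "z": 0, "turn": 0, "hand": -1}, {"x": 0.1, "y": 0, "z": 0, "turn": 0, "hand": -1}, {"x": 0.15, "y": 0, "z": 0, "turn": 0, "hand": -1}, {"x": 0.15, "y": 0, "z": 0, "turn": 0, "hand": -1}, {"x": 0.15, "y": 0, "z": 0, "turn": 0, "hand": -1}])

```text
time_s: 23.65
tcp_pos: [0.593, 0.0919, 0.1319]
tcp_rot: [[0.99, 0.143, -0.0], [0.143, -0.99, 0.0], [-0.0, -0.0, -1.0]]
ft_force: [-2.4, -0.4, -1.1]
opening: 0.0003
```

Call:
apply_moves(moves=[{"x": 0.05, "y": 0, "z": 0, "turn": 0, "hand": -1}, {"x": 0.1, "y": 0, "z": 0, "turn": 0, "hand": -1}, {"x": 0.15, "y": 0, "z": 0, "turn": 0, "hand": -1}, {"x": 0.15, "y": 0, "z": 0, "turn": 0, "hand": -1}, {"x": 0.15, "y": 0, "z": 0, "turn": 0, "hand": -1}])

```text
time_s: 24.07
tcp_pos: [0.5934, 0.092, 0.1317]
tcp_rot: [[0.99, 0.143, -0.003], [0.143, -0.99, -0.0], [-0.003, -0.0, -1.0]]
ft_force: [-10.4, -2.1, 3.6]
opening: 0.0002
```

```bash
python3 -c "
from plant import eyes
import cv2
for n in('side',):
    r=eyes.read_camera(n)['pixels'][:,:,::-1]
    c=r[185:330,225:365] if n=='side' else r[160:290,225:385]
    cv2.imwrite(f'pics/{n}4.png',cv2.convertScaleAbs(cv2.resize(c,None,fx=4,fy=4,interpolation=2),alpha=1.4))
"; python3 g.py .5956 .0923 .132
python3 - <<'E'
from h import *
b=np.array([.5956,.0923,.096]);u=np.array([.9896,.1438,0])
for a in (0,.12,.5,.8,.9,1.0):
    print(a,((proj("side",b+u*.05*np.sin(a-.5)+[0,0,.05*np.cos(a-.5)])[0]-[225,185]+.5)*4-.5).round(1))
E
```

```text
24.1167 [0.5934 0.0919 0.1317] yaw 8.24 f [-11.    -1.69   3.19] open -0.0002 j [-17.  50.  10.  86. -11.  45. -84.]
tool cm to target [ 0.23 -0.   -0.03]
0 [194.5 275.5]
0.12 [183.4 271.7]
0.5 [145.9 266.7]
0.8 [116.9 270.7]
0.9 [107.9 273.6]
1.0 [ 99.4 277.1]
```

View pics/side4.png

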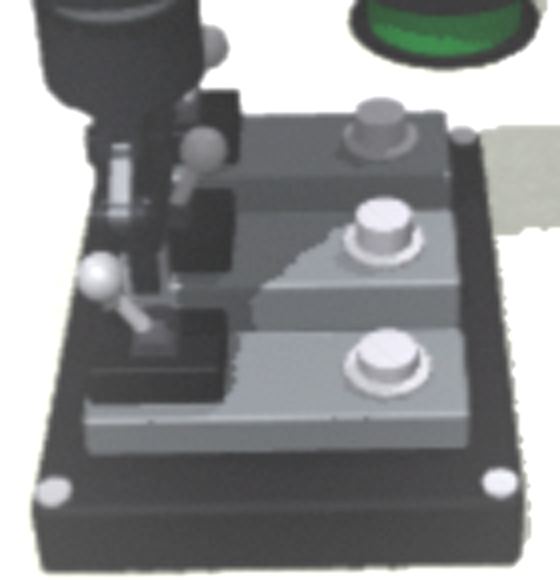

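Call:
apply_moves(moves=[{"x": -1.0, "y": 0, "z": 0, "turn": 0, "hand": -1}, {"x": -3.0, "y": 0, "z": 0, "turn": 0, "hand": -1}, {"x": -4.0, "y": 0, "z": -2.0, "turn": 0, "hand": -1}, {"x": -4.5, "y": 0, "z": -6.0, "turn": 0, "hand": -1}, {"x": -5.0, "y": 0, "z": -10.0, "turn": 0, "hand": -1}])

```text
time_s: 24.53
tcp_pos: [0.5444, 0.0848, 0.2329]
tcp_rot: [[0.99, 0.143, -0.001], [0.143, -0.99, -0.0], [-0.001, 0.0, -1.0]]
ft_force: [0.3, -0.6, 0.7]
opening: 0.0001
```

Call:
apply_moves(moves=[{"x": -2.0, "y": 0, "z": -2, "turn": 0, "hand": -1}, {"x": -4.0, "y": 0, "z": -4, "turn": 0, "hand": -1}, {"x": -5.0, "y": 0, "z": -5, "turn": 0, "hand": -1}, {"x": -5.0, "y": 0, "z": -5, "turn": 0, "hand": -1}, {"x": -5.0, "y": 0, "z": -5, "turn": 0, "hand": -1}])

```text
time_s: 24.95
tcp_pos: [0.4961, 0.078, 0.2824]
tcp_rot: [[0.99, 0.144, 0.002], [0.144, -0.99, 0.001], [0.002, -0.0, -1.0]]
ft_force: [-0.3, -0.5, 0.2]
opening: -0.0002
```

```bash
python3 -c "
from plant import eyes
import cv2
for n in('side',):
    r=eyes.read_camera(n)['pixels'][:,:,::-1]
    c=r[185:330,225:365]
    cv2.imwrite(f'pics/{n}5.png',cv2.convertScaleAbs(cv2.resize(c,None,fx=4,fy=4,interpolation=2),alpha=1.4))
    cv2.imwrite(f'pics/{n}5f.png',r)
"; python3 g.py
```

```text
25.0 [0.4962 0.078  0.2816] yaw 8.26 f [ 0.5  -0.21  0.11] open -0.0004 j [-20.  31.  13.  95.  -9.  54. -85.]
```

View pics/side5.png

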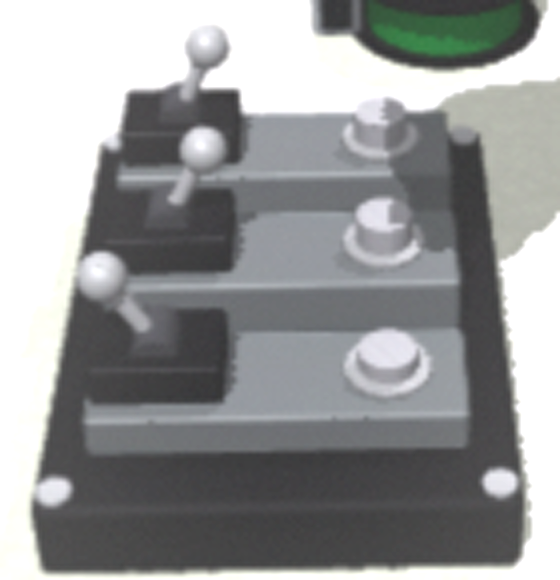

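View pics/side5f.png

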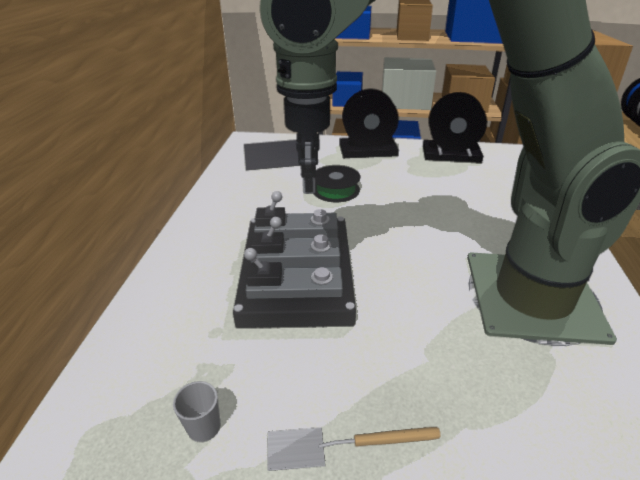

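Call:
apply_moves(moves=[{"x": -1, "y": 3, "z": 0, "turn": 0, "hand": -1}, {"x": -2, "y": 6, "z": 0, "turn": 0, "hand": -1}, {"x": -3, "y": 9, "z": 0, "turn": 0, "hand": -1}, {"x": -4, "y": 12, "z": 0, "turn": 0, "hand": -1}, {"x": -5, "y": 15, "z": 0, "turn": 0, "hand": -1}])

```text
time_s: 25.42
tcp_pos: [0.4677, -0.0793, 0.2809]
tcp_rot: [[0.99, 0.144, -0.001], [0.144, -0.99, -0.0], [-0.001, -0.0, -1.0]]
ft_force: [0.8, -0.8, -0.6]
opening: -0.0001
```

Call:
apply_moves(moves=[{"x": 0, "y": 3, "z": 0, "turn": 0, "hand": -1}, {"x": 0, "y": 6, "z": 0, "turn": 0, "hand": -1}, {"x": 0, "y": 9, "z": 0, "turn": 0, "hand": -1}, {"x": 0, "y": 12, "z": 0, "turn": 0, "hand": -1}, {"x": 0, "y": 13, "z": 0, "turn": 0, "hand": -1}])

```text
time_s: 25.83
tcp_pos: [0.4863, -0.2109, 0.2806]
tcp_rot: [[0.99, 0.14, -0.001], [0.14, -0.99, -0.001], [-0.002, 0.001, -1.0]]
ft_force: [-0.5, -0.5, 0.1]
opening: -0.0003
```

```bash
python3 -c "
from plant import eyes
import cv2
r=eyes.read_camera('top')['pixels'][:,:,::-1]
cv2.imwrite('pics/top6.png',cv2.convertScaleAbs(cv2.resize(r[160:290,225:385],None,fx=5,fy=5,interpolation=2),alpha=1.6))
cv2.imwrite('pics/top6f.png',r)
"; python3 - <<'E'
from h import *
b=np.array([.5956,.0923,.096]);u=np.array([.9896,.1438,0])
for a in (0,.12,.5,.8,.9,1.0):
    print(a,((proj("top",b+u*.05*np.sin(a-.5)+[0,0,.05*np.cos(a-.5)])[0]-[225,160]+.5)*5-.5).round(1))
E
```

```text
0 [187.8 249.4]
0.12 [185.6 237.9]
0.5 [179.  200.1]
0.8 [174.6 171.5]
0.9 [173.4 162.8]
1.0 [172.4 154.6]
```

View pics/top6.png

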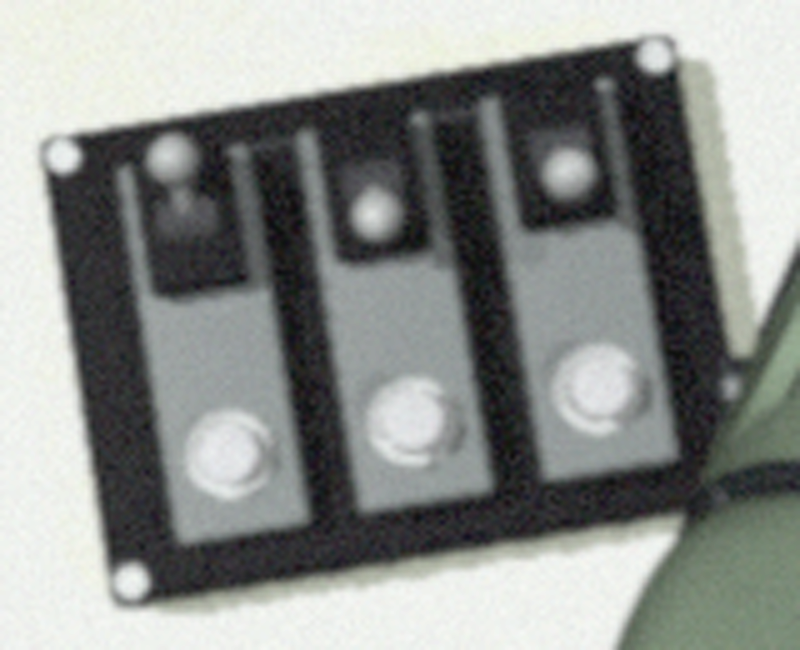

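View pics/top6f.png

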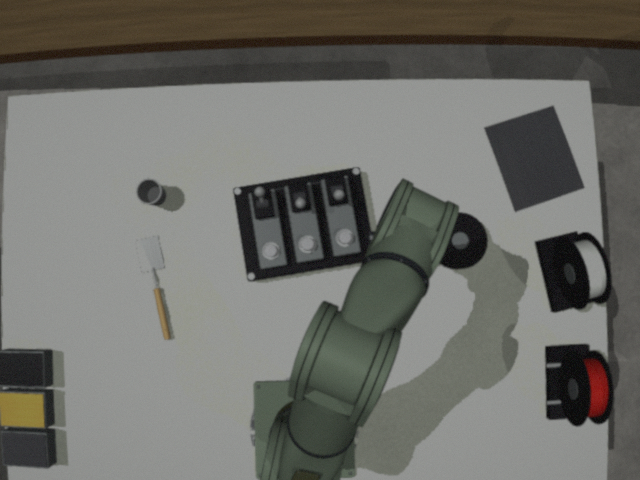

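```bash
python3 g.py; python3 -c "
from plant import order
print(order.sign_off())"
```

```text
25.8833 [ 0.4863 -0.2108  0.2805] yaw 8.0 f [ 0.12 -2.38 -0.88] open 0.0 j [ 13.  34.  12.  90.  -8.  57. -54.]
the job is handed in; nothing more can be done
None
```

The live channel turned out to be bay 1 (panel y = +95 mm). Its button is snapped down and its lever is fully over. I handed the job in at 25.9 s of the 72 s allowed.

- **Bays 3 and 2 (dead):** I felt both buttons about 5 to 5.5 mm down. Resistance rose softly to about 4.5 N without a snap, so I backed off. Readings in bay 2 were noisy and levelled out at 4.3 N, but with no snap by 5 mm it could not be the live one.
- **Bay 1 (live):** Resistance climbed to 5.8 N, the highest press I read on any button, then dropped to zero at about 4 mm of travel, a little later than the 2.5 to 3 mm described. Side-camera pictures afterwards show this button standing lower than the other two.
- **Bay 1 lever:** I pushed the ball over until the stop was felt (about 11 N on the tip), then withdrew. In both cameras the ball sits within about 3 zoomed pixels of where a fully-on lever should appear, so roughly 0.97 to 1.0 rad.
- **Final pictures:** The levers of bays 2 and 3 have not moved, and neither have the cup and scraper. The spool is partly hidden by the arm in the last top view, but is in place in the side view. The arm was clear of everything at hand-in.

The last force reading before hand-in was 2.4 N sideways with nothing touching the robot. I take this to be the arm still settling after its last move.

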